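Seat the divider insert in the desk tray

TASK

The divider insert was lifted out of the wooden desk tray for cleaning: put it back the way round it fits, so that all five ribs go down into their own grooves of the grey liner, and press it fully home until it is flush and held under the clips at both ends, then let go. The liner can lie a few millimetres off to either end of the tray, so feel for the grooves and do not force or drop the insert. Leave the other things on the desk where they are.

Things in the scene. Friction and masses are not known exactly. Their poses are not given: they have to be found in the camera images.
- tray: Open wooden desk tray, 112 (x) x 232 (y, long) x 46 mm high; it stands firm and does not slide. Origin under its centre on the desk, z up. A grey plastic liner with grooved walls lies in it, 100 x 206 mm, rim 49 mm above the desk. The insert fits one way round only: its +y end to the tray's +y end.
- liner_mid (a point): Middle of the tray at the height of the liner's rim, 49 mm above the tray's origin; fixed to the wooden tray. The liner is centred across the tray, but lies anywhere within 6 mm either way along it (y); that shift differs each time and is in no reading. Friction holds it: it moves only if pushed lengthwise with about 9 N, pressed on lightly it stays.
- home (a point): Where the insert's origin comes when fully home if the liner lies central: 9 mm above the tray's origin. Each long wall has five 6 mm wide, 7 mm deep grooves, open at the rim, without lead-in, at y = -73, -50, -21, 15, 58 mm from the liner's middle. Off its grooves the insert rests on the rim, origin 49 mm above the tray's. A rigid floor ends the travel; rib tops are then flush with the rim.
- insert: White divider insert, 0.2 kg, standing upright: a spine (y, 180 mm long, 4 mm thick) crossed by five ribs 4 mm thick, 89 mm wide (x), 40 mm high, at y = -73, -50, -21, 15, 58 mm. Origin under its centre, z up. End lugs at y = +-96 mm pass a sprung clip in each liner end: resistance from about 24 mm to 15 mm above the tray's origin, 10 to 15 N in all, then they snap over.
- handle (a point): Middle of the insert's carrying handle, 74 mm above its origin: a bar 10 mm thick (x), 64 mm long (y) and 20 mm high on two posts. Grip it from above across its 10 mm.
- shelf_edge (a point): A point on the lower front edge of the bookshelf that hangs over the back of the desk; the edge runs along y at 609 mm ahead of the robot's axis, 475 mm above the desk. Keep wrist and gripper in front of it; do not swing out under it.
- mouse: Black computer mouse, 104 x 66 x 37 mm, between the two; leave it. Origin under its centre.
- glue_stick: Standing glue stick, 27 mm across, 92 mm high, at the back; leave it. Origin under its centre.
- tape_clear: Roll of parcel tape lying flat, 93 mm across, 48 mm high, at the back; leave it. Origin under its centre.
- note_block: Block of yellow notes, 77 x 77 x 24 mm, on the right wing of the desk; leave it. Origin under its centre.
- mug: Dark blue mug, 92 x 127 x 95 mm, at the back left; leave it. Origin under its centre.

How it is judged:
By the outcome, as a careful person would: the job done as asked, in the order asked, and still so for the second after the job is handed in, with the robot touching nothing.
It also fails if it takes over 61 s, if anything falls off the work surface, if the arm or the gripper's body presses on something with over 40 N, if the wrist force passes 120 N, or if a joint passes its speed limit or range.

ROBOT

A 6-joint arm with a two-finger parallel gripper is mounted at the origin on a cart in front of the work surface, level with it; the furniture and walls round the work are solid. World frame = base frame: x ahead of the robot, y to its left, z up, the work surface at z = 0. Lengths are in mm, angles in rad, forces in N, time in s.
With the tool pointing down it reaches from about 350 to 850 mm from the base axis. Payload 8.1 kg.
Tool frame: the origin (TCP) lies on the centre line of the jaws, within the pads' length; the fingertips stand 11 mm ahead of it and the grasp point (between the pads) lies 8 mm behind it; y points along the fingers, z is the direction in which the jaws open and shut, and the axes are right-handed (so a half turn about y gives the same grasp; the last joint's range is limited). The gripper opens to 93 mm and grips with 3 to 60 N. Pads are 15 mm wide; open, the fingers measure 128 mm over their backs; the gripper's body (75 mm by 188 mm) begins 65 mm behind the grasp point.
Start: joints at [1.109, 0.13, 1.488, -0, 1.523, -0.085], TCP at [220.747, 557.921, 229.635] pointing down, gripper open.
Joint ranges: [-2.96, 2.96], [-0.89, 2.26], [0.02, 2.5], [-1.34, 4.48], [0, 2.73], [-2.66, 2.66]. Speed limits (rad/s): [2.39, 2.39, 2.79, 3.14, 3.14, 3.14].

INTERFACE

Orientations are given as a unit quaternion [x, y, z, w].
In Python, from bench import sense, cams, manip gives the robot as it stands.
- The arm moves only by the tool step_arm, never from a script. Its argument "increments" is a list of rows, each a list of 5 numbers: the opening, from -1 (shut) to 1 (fully open), then the shift along the tool's x, y, z in units of 0.5 m (1.0 is 0.5 m), then the turn about the tool's y in units of 90 degrees (1.0 is 90 degrees). A call has exactly 5 rows; each row is the pose to reach, as a shift and turn from the pose commanded when the call began, along the tool's axes at that moment; what a row does not reach only later rows make up. A row lasts 1/8 s, in which the tool goes at most 62.5 mm and 10.7 degrees, less where a joint would pass 70% of its speed; a pose out of reach is approached as far as the arm can. A call with a number of a shift or a turn outside -1 to 1 is refused whole. A call with a gripper value outside its range is refused whole. The fingers move at their own pace and stop on an object; "force" is the grip in N (left out, the last holds). Time passes only in rows, so rows that repeat a pose let the fingers close, or fill a call up. It gives the time, the measured TCP pose, the force and the opening at its end, in the units of the state.
- sense(): the state, without advancing time (a new reading comes with each control period).
- cams.capture(name): name is "scene" or "top" or "wrist"; returns the picture (384x512x3 uint8, blue, green, red); there is no depth.
- cams.get_calibration(name): a dict with "mtx" (3x3 intrinsics, pixels), "D" ([k1, k2, p1, p2, k3] as OpenCV has them; the pictures are not rectified), "rvec" (rotation vector, rad) and "tvec" (3), from world to camera coordinates, as OpenCV has them. Camera axes: x right, y down, z forward; pixel columns grow to the right and rows downward; lengths in mm; the calibration is good to about 2 mm. A picture is of the moment at which its call begins: read the wrist's pose just before it. get_calibration takes no time and is no camera call; for the wrist camera it gives the pose at the moment of the call.
- manip.finish_job(): hands the job in, once; it reports no verdict.
The state is a dict: "t": time; "joint_pos": joint angles; "joint_velocities": joint speeds; "tau": joint torques, N m; "tool_pos": TCP position; "tcp_rot": TCP orientation; "contact_force": force on the tool from outside, world axes, zero at the start; "wrist_torque": the same for the moment, N m; "finger_gap": finger opening in mm.
Only numpy, scipy, OpenCV 4.12 (cv2) and the standard library are available. Lean on these libraries where they do the work, as an engineer would, in place of code of your own. Each camera call takes 0.05 s, during which the arm holds its last target. There are 200 camera calls.

## Working session

There is one attempt and no reset: what is moved stays moved. The work goes in short steps, Python scripts to look and compute and a tool call to move; the robot and the scene stay as the last step left them, time stands still between calls to the robot, and variables do not carry over. Pictures are saved under pics/ and viewed, about 8 in all and at most 12, crops included, and the job is handed in when it is done.

Besides the shell and the picture viewer there is one more tool, called in YAML: its name, and indented under it one key for each argument. step_arm: Moves the arm, as the interface text tells. Its arguments: {"type":"object","properties":{"increments":{"type":"array"},"force":{"type":"number"}},"required":["increments"]}

```bash
ls; mkdir -p pics; python3 - <<'E'
from bench import sense,cams
import cv2
for n in("scene","top"):
    cv2.imwrite(f"pics/{n}0.png",cams.capture(n))
    c=cams.get_calibration(n);print(n,c)
print(sense())
E
```

```text
pics
scene {'mtx': array([[418.86427576,   0.        , 260.27881575],
       [  0.        , 418.86427576, 198.26979889],
       [  0.        ,   0.        ,   1.        ]]), 'D': array([-0.05804938,  0.        ,  0.        ,  0.        ,  0.        ]), 'rvec': array([ 0.63095516, -2.45813734,  1.3755455 ]), 'tvec': array([ 479.42056932,  336.01776347, 1611.01811108])}
top {'mtx': array([[492.06013446,   0.        , 252.2006886 ],
       [  0.        , 492.06013446, 192.61311172],
       [  0.        ,   0.        ,   1.        ]]), 'D': array([0.01966211, 0.        , 0.        , 0.        , 0.        ]), 'rvec': array([ 1.75494042, -1.92653873,  0.65711531]), 'tvec': array([  97.77293241,  563.42514179, 1471.79601126])}
{'t': 0.1, 'joint_pos': array([ 1.10866006e+00,  1.31117815e-01,  1.48916487e+00,  4.36477852e-06,
        1.52297303e+00, -8.53776397e-02]), 'joint_velocities': array([-1.47712051e-05, -3.26162686e-03, -2.04788679e-03,  1.00491262e-03,
       -5.49091081e-05,  2.83049949e-05]), 'tau': array([ 1.74012392e-03, -5.61342359e+01, -4.93095124e+01,  7.71402405e-02,
        2.90344778e-02, -7.16594536e-05]), 'tool_pos': array([220.49255726, 557.4938654 , 228.67612327]), 'tcp_rot': array([ 0.69516279, -0.13257833,  0.13225744, -0.69403145]), 'contact_force': array([-1.12202336, -0.02238759, -0.02516844]), 'wrist_torque': array([0.00442473, 0.04048739, 0.03004796]), 'finger_gap': 92.92417716513519}
```

View pics/top0.png

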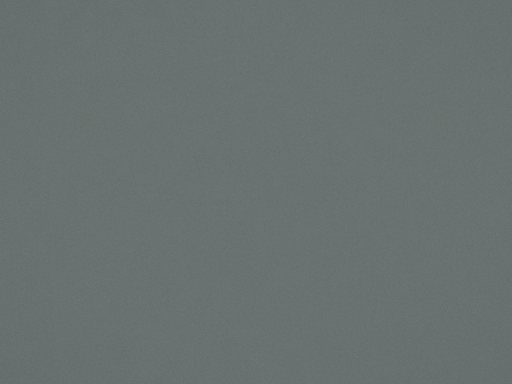

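View pics/scene0.png

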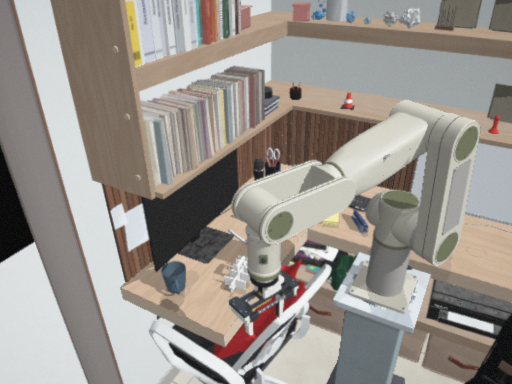

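The top camera shows only uniform grey, so it is blocked and no use. In the scene view, the white insert is at about (238,270) beside the gripper, the mug is at (175,277), and the tray is hidden behind the arm. I'll try the wrist camera next.

```bash
cat > h.py <<'E'
from bench import sense,cams
import cv2,numpy as np
from scipy.spatial.transform import Rotation as R
def ray(cal,px):
    u=cv2.undistortPoints(np.array(px,float).reshape(-1,1,2),cal["mtx"],cal["D"]).reshape(-1,2)
    Rm=cv2.Rodrigues(cal["rvec"])[0]; C=-Rm.T@cal["tvec"]
    return C,np.c_[u,np.ones(len(u))]@Rm
def onz(cal,px,z):
    C,d=ray(cal,px); return C+d*((z-C[2])/d[:,2])[:,None]
def proj(cal,P): return cv2.projectPoints(np.array(P,float).reshape(-1,1,3),cal["rvec"],cal["tvec"],cal["mtx"],cal["D"])[0].reshape(-1,2)
def wrist(name):
    c=cams.get_calibration("wrist"); im=cams.capture("wrist"); cv2.imwrite(f"pics/{name}.png",im)
    np.savez(f"pics/{name}.npz",**c); return im,c
def load(name): return cv2.imread(f"pics/{name}.png"),dict(np.load(f"pics/{name}.npz"))
def axes():
    s=sense(); M=R.from_quat(s["tcp_rot"]).as_matrix(); return s,M
E
python3 - <<'E'
from h import *
im,c=wrist("w0"); Rm=cv2.Rodrigues(c["rvec"])[0]
print(c["mtx"],c["D"],"C",-Rm.T@c["tvec"],"fwd",Rm[2],"right",Rm[0])
s,M=axes();print(M.round(3))
E
```

```text
[[276.5724204    0.         247.0919459 ]
 [  0.         276.5724204  191.11438687]
 [  0.           0.           1.        ]] [0.01395349 0.         0.         0.         0.        ] C [145.2778421  587.31255728 382.98093889] fwd [ 0.27144848 -0.10921392 -0.9562364 ] right [ 0.36674741  0.93031808 -0.00214451]
[[ 0.93  -0.001  0.368]
 [-0.368 -0.001  0.93 ]
 [-0.    -1.    -0.001]]
```

View pics/w0.png

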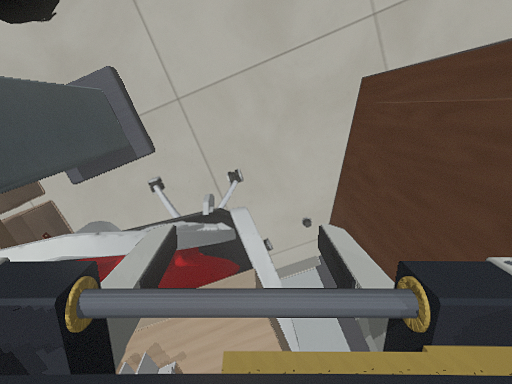

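The wrist view shows floor, the chair, and a corner of white insert at about (150,365). The camera sits on the robot side of the tool. I'll get rough positions from the scene view.

```bash
python3 - <<'E'
from h import *
c=cams.get_calibration("scene")
for z in(0,45,85):print(z,onz(c,[[238,270],[232,288],[242,255],[175,277],[328,217],[204,243],[260,165]],z).round(0).tolist())
_,w=load("w0")
print(onz(w,[[150,365],[170,375],[120,375],[280,340],[190,290],[130,350]],0).round(0).tolist())
im=cv2.imread("pics/scene0.png")[150:330,110:400]
cv2.imwrite("pics/s0c.png",cv2.resize(im,None,fx=2.7,fy=2.7,interpolation=cv2.INTER_CUBIC))
E
```

```text
0 [[544.0, 194.0, 0.0], [510.0, 293.0, 0.0], [580.0, 104.0, 0.0], [743.0, 350.0, 0.0], [364.0, -340.0, 0.0], [771.0, 113.0, 0.0], [923.0, -669.0, 0.0]]
45 [[516.0, 237.0, 45.0], [483.0, 333.0, 45.0], [550.0, 150.0, 45.0], [707.0, 387.0, 45.0], [343.0, -276.0, 45.0], [734.0, 159.0, 45.0], [879.0, -592.0, 45.0]]
85 [[490.0, 275.0, 85.0], [458.0, 367.0, 85.0], [523.0, 192.0, 85.0], [674.0, 420.0, 85.0], [324.0, -218.0, 85.0], [700.0, 200.0, 85.0], [841.0, -523.0, 85.0]]
[[492.0, 264.0, 0.0], [526.0, 287.0, 0.0], [492.0, 204.0, 0.0], [525.0, 498.0, 0.0], [376.0, 396.0, 0.0], [449.0, 247.0, 0.0]]
```

View pics/s0c.png

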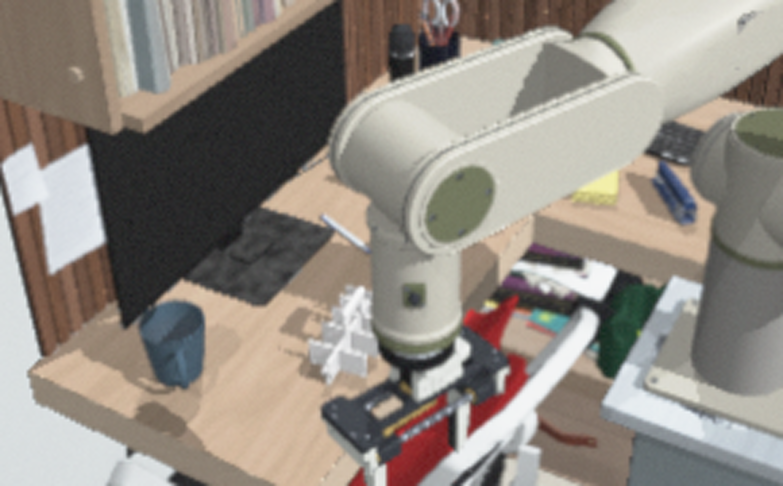

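The insert is at about (500,250), and the tray must be further right, behind the arm. I'll move inward and up, turning so the wrist camera faces it.

step_arm:
  increments:
    - [1, 0.1, -0.2, -0.1, -0.118]
    - [1, 0.2, -0.3, -0.2, -0.236]
    - [1, 0.3, -0.3, -0.3, -0.354]
    - [1, 0.4, -0.3, -0.38, -0.472]
    - [1, 0.5, -0.3, -0.46, -0.59]

```text
t: 0.78
tool_pos: [326.8, 332.1, 368.7]
tcp_rot: [-0.683, -0.181, 0.18, 0.684]
contact_force: [1.4, 0.1, -0.6]
finger_gap: 93.2
```

```bash
cat >> h.py <<'E'
def go(P,yaw=None):
    "tool increments to world TCP P, tool x heading yaw (deg)"
    s,M=axes(); d=M.T@(np.array(P)-s["tool_pos"])/500
    h=np.degrees(np.arctan2(M[1,0],M[0,0])); t=0 if yaw is None else -(((yaw-h+180)%360)-180)/90
    print("pos",s["tool_pos"].round(1),"yaw",h.round(2),"j",s["joint_pos"].round(2),"t",s["t"],"F",s["contact_force"].round(1),"gap",s["finger_gap"].round(1)); print("inc",d.round(4),"turn",round(t,4))
E
python3 -c "
from h import *
go([420,150,380],90)"
```

```text
Traceback (most recent call last):
  File "h.py", line 21, in go
    print("pos",s["tool_pos"].round(1),"yaw",h.round(2),"j",s["joint_pos"].round(2),"t",s["t"],"F",s["contact_force"].round(1),"gap",s["finger_gap"].round(1)); print("inc",d.round(4),"turn",round(t,4))
                                                                                                                                     ^^^^^^^^^^^^^^^^^^^^^
AttributeError: 'float' object has no attribute 'round'
```

```bash
sed -i 's/s\["finger_gap"\].round(1)/round(s["finger_gap"],1)/' h.py
python3 -c "
from h import *
go([420,150,380],90)"
```

```text
pos [326.8 332.1 368.7] yaw 29.62 j [ 0.68 -0.25  1.6  -0.    1.79 -1.4 ] t 0.775 F [ 1.4  0.1 -0.6] gap 93.2
inc [-0.018  -0.0227 -0.4087] turn -0.6709
```

step_arm:
  increments:
    - [1, 0.0, 0, -0.1, -0.118]
    - [1, 0.0, 0, -0.2, -0.236]
    - [1, 0.0, 0, -0.25, -0.354]
    - [1, 0.0, 0, -0.25, -0.472]
    - [1, 0.0, 0, -0.25, -0.59]

```text
t: 1.4
tool_pos: [387.6, 223.9, 367.5]
tcp_rot: [-0.536, -0.461, 0.461, 0.536]
contact_force: [0.4, -0.6, 0.3]
finger_gap: 92.8
```

```bash
python3 -c "
from h import *
im,c=wrist('w1')
go([420,150,380],90)
cal=cams.get_calibration('scene');cv2.imwrite('pics/scene1.png',cams.capture('scene'))
"
```

```text
pos [387.5 224.2 367.6] yaw 81.97 j [ 0.41 -0.3   1.64  0.    1.8  -2.59] t 1.45 F [ 0.3 -0.3 -0.1] gap 93.3
inc [-0.1378 -0.0249 -0.085 ] turn -0.0892
```

View pics/w1.png

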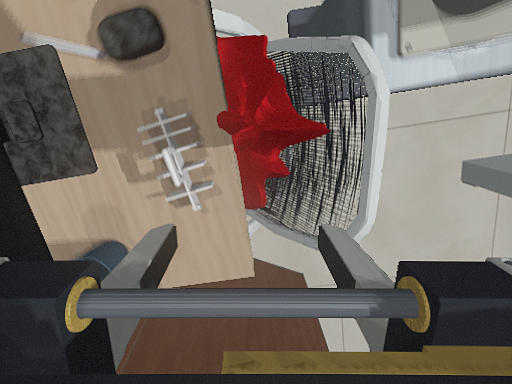

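The insert is at about (175,160), spine running from (157,110) to (197,207), with the handle in view. The mouse is at (130,32). The tray lies beyond the top of the picture, towards −y. I'll measure these now.

```bash
python3 - <<'E'
from h import *
im,c=load("w1")
x0,y0,x1,y1=110,85,245,225
cv2.imwrite("pics/w1c.png",cv2.resize(im[y0:y1,x0:x1],None,fx=4.2,fy=4.2,interpolation=cv2.INTER_CUBIC))
print(onz(c,[[157,110],[197,207]],40).round(0).tolist(), onz(c,[[175,165]],84).round(0).tolist(),onz(c,[[130,32]],30).round(0).tolist())
E
```

```text
[[525.0, 126.0, 40.0], [494.0, 305.0, 40.0]] [[504.0, 214.0, 84.0]] [[541.0, 5.0, 30.0]]
```

View pics/w1c.png

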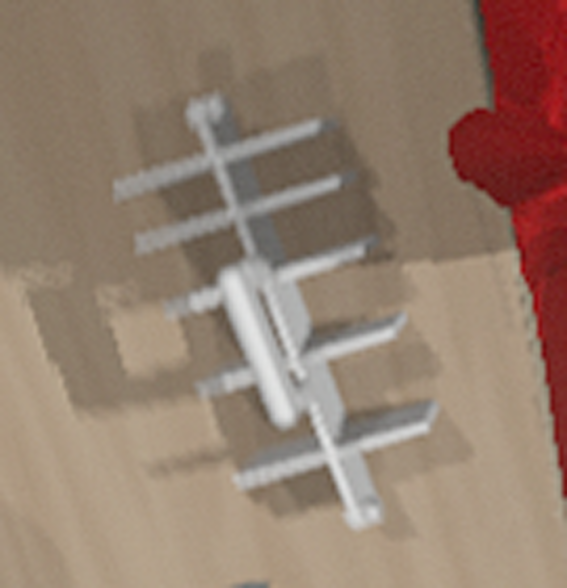

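step_arm:
  increments:
    - [1, -0.08, 0, 0.0, 0.118]
    - [1, -0.18, 0, 0.0, 0.236]
    - [1, -0.3, 0, 0.0, 0.354]
    - [1, -0.42, 0, -0.05, 0.472]
    - [1, -0.5, 0, -0.1, 0.59]

```text
t: 2.12
tool_pos: [398.1, -32.2, 368.2]
tcp_rot: [0.687, 0.167, -0.166, -0.687]
contact_force: [1.6, 1.4, -0.6]
finger_gap: 92.9
```

step_arm:
  increments:
    - [1, 0, 0, 0, 0]
    - [1, 0, 0, 0, 0]
    - [1, 0, 0, 0, 0]
    - [1, 0, 0, 0, 0]
    - [1, 0, 0, 0, 0]

```text
t: 2.75
tool_pos: [398.2, -29.5, 367.9]
tcp_rot: [0.686, 0.172, -0.171, -0.686]
contact_force: [-0.7, 0.8, -0.2]
finger_gap: 93.1
```

```bash
python3 -c "
from h import *
im,c=wrist('w2')
go([480,-60,380],30)
"
```

```text
pos [398.2 -29.6 367.9] yaw 28.07 j [-0.2  -0.43  1.75  0.    1.83 -2.26] t 2.8 F [ 0.1  0.3 -0.4] gap 93.1
inc [ 0.1158 -0.0242 -0.1306] turn -0.0214
```

View pics/w2.png

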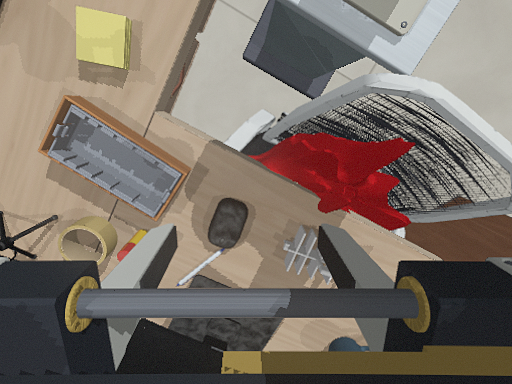

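The tray is orange-rimmed, with corners at about (67,97), (187,178), (155,217) and (40,152), and a grey liner with groove marks. The notes are at (103,37), the tape at (88,240) and the mouse at (228,220). The insert's close-spaced rib end is its −y end, which points towards world −y. Next: tray corners from an orange mask, and the insert axis.

```bash
python3 - <<'E'
from h import *
im,c=load("w2")
P=onz(c,[[67,97],[187,178],[155,217],[40,152]],46);print(P.round(0).tolist(),np.linalg.norm(np.diff(P,axis=0),axis=1).round(0),P.mean(0).round(0))
d=P[1]-P[0];print("long axis deg",np.degrees(np.arctan2(d[1],d[0])))
# insert axis, crop -> full px
im1,c1=load("w1")
q=lambda u,v:[110+u/4.2,85+v/4.2]
lug=onz(c1,[q(207,105),q(362,518)],40);print("ends",lug.round(1).tolist(),np.linalg.norm(lug[1]-lug[0]))
h=onz(c1,[q(238,275),q(283,420)],84);print("handle",h.round(1).tolist(),h.mean(0),np.linalg.norm(h[1]-h[0]))
for p in(lug,h):
    d=p[1]-p[0];print(np.degrees(np.arctan2(d[1],d[0])))
cal=cams.get_calibration("scene")
E
```

```text
[[452.0, -332.0, 46.0], [484.0, -105.0, 46.0], [580.0, -127.0, 46.0], [561.0, -346.0, 46.0]] [229.  98. 220.] [ 519. -228.   46.]
long axis deg 82.04678469797307
ends [[521.5, 126.4, 40.0], [496.1, 307.1, 40.0]] 182.40779272202727
handle [[511.6, 189.4, 84.0], [507.5, 247.4, 84.0]] [509.52753131 218.40462807  84.        ] 58.11375618769532
98.00509982077158
94.0848624288855
```

Tray centre is about (519,−228) with its long axis at about 82°. Both fitted side lengths match the given sizes roughly. I'll turn to the grasp heading (tool x towards −y) above the tray and take a close view of the grooves.

step_arm:
  increments:
    - [1, 0, 0.0, -0.12, 0.118]
    - [1, 0, 0.05, -0.24, 0.236]
    - [1, 0, 0.1, -0.36, 0.354]
    - [1, -0.05, 0.15, -0.48, 0.472]
    - [1, -0.11, 0.18, -0.58, 0.59]

```text
t: 3.42
tool_pos: [486.2, -304.2, 278.6]
tcp_rot: [-0.69, 0.156, -0.155, 0.69]
contact_force: [1.3, -0.8, 1.3]
finger_gap: 93.1
```

step_arm:
  increments:
    - [1, 0, 0, 0, 0.118]
    - [1, 0, 0, 0, 0.236]
    - [1, 0, 0, 0, 0.354]
    - [1, 0, 0, 0, 0.472]
    - [1, 0, 0, 0, 0.59]

```text
t: 4.05
tool_pos: [486.1, -302.8, 280.1]
tcp_rot: [0.547, -0.448, 0.447, -0.547]
contact_force: [0.4, 0.3, 0.4]
finger_gap: 92.8
```

```bash
python3 -c "
from h import *
go([480,-310,280],-98)
"
```

```text
pos [ 486.1 -302.8  280.1] yaw -78.53 j [-0.65  0.04  1.49  0.    1.61 -0.85] t 4.05 F [0.4 0.3 0.4] gap 92.8
inc [ 0.0117  0.0003 -0.0148] turn 0.2163
```

step_arm:
  increments:
    - [1, 0, 0, 0, 0.1]
    - [1, 0, 0, 0, 0.2]
    - [1, 0, 0, 0, 0.216]
    - [1, 0, 0, 0, 0.216]
    - [1, 0, 0, 0, 0.216]

```text
t: 4.68
tool_pos: [486.1, -303.0, 280.3]
tcp_rot: [-0.466, 0.532, -0.532, 0.466]
contact_force: [0.4, -0.0, -0.2]
finger_gap: 92.8
```

```bash
python3 -c "
from h import *
im,c=wrist('w3')
go([480,-310,280],-98)
cv2.imwrite('pics/w3b.png',cv2.resize(im,(800,600),interpolation=cv2.INTER_CUBIC))
"
```

```text
pos [ 486.1 -303.   280.3] yaw -97.54 j [-0.65  0.04  1.49  0.    1.61 -0.52] t 4.725 F [-0.1  0.8  0.3] gap 92.6
inc [ 0.0155  0.0006 -0.0102] turn 0.0051
```

View pics/w3b.png

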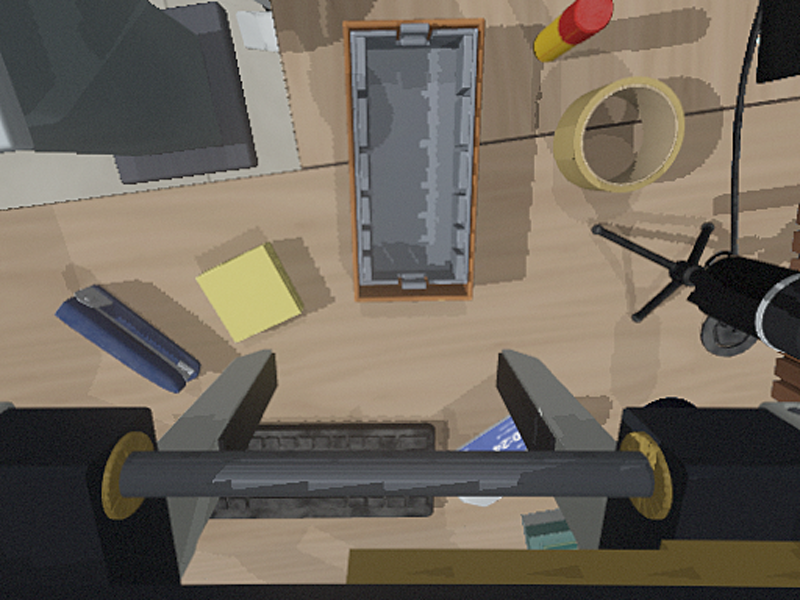

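The grooves on the left liner wall are at v≈95, 147, 192, 227 and 253 in the enlarged picture, getting closer together towards the bottom. So the tray's +y end points to world +y (about 82°), the same way as the insert. There is a gap at the bottom end, so the liner lies towards +y. Now an accurate fit.

```bash
python3 - <<'E'
from h import *
im,c=load("w3")
hsv=cv2.cvtColor(im,cv2.COLOR_BGR2HSV)
m=cv2.inRange(hsv,(5,130,60),(18,255,255)); m[:, :200]=0; m[:,330:]=0; m[205:]=0
n,l,st,_=cv2.connectedComponentsWithStats(m); k=1+np.argmax(st[1:,4]); m=(l>0).astype(np.uint8)*0+np.isin(l,[i for i in range(1,n) if st[i,4]>15]).astype(np.uint8)
pts=cv2.findNonZero(m); hull=cv2.convexHull(pts); q=cv2.approxPolyN(hull,4).reshape(-1,2) if hasattr(cv2,'approxPolyN') else cv2.boxPoints(cv2.minAreaRect(pts))
P=onz(c,q,46); print(q.tolist(),P.round(1).tolist(),np.linalg.norm(P-np.roll(P,-1,0),axis=1).round(1),P.mean(0).round(1))
big=cv2.resize(im[5:200,215:315],None,fx=3.05,fy=3.05,interpolation=cv2.INTER_CUBIC)
b2=cv2.resize(m[5:200,215:315]*255,None,fx=3.05,fy=3.05)
cv2.imwrite("pics/w3c.png",np.hstack([big,cv2.cvtColor(b2,cv2.COLOR_GRAY2BGR)]))
E
```

```text
[[301, 191], [227, 192], [219, 13], [310, 12]] [[560.5, -350.6, 46.0], [452.5, -338.0, 46.0], [477.4, -110.5, 46.0], [587.6, -123.9, 46.0]] [108.7 228.9 111.  228.3] [ 519.5 -230.8   46. ]
```

View pics/w3c.png

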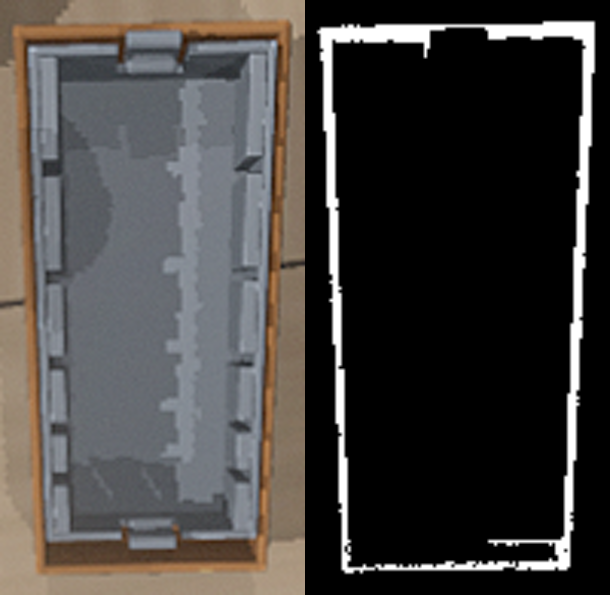

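Clear view: the left-wall groove centres in the crop are at v≈167, 276, 365, 428 and 478 (u≈47–60). The liner is touching the top (+y) end, with the gap at the bottom. I'll turn those into the liner's shift.

```bash
python3 - <<'E'
from h import *
im,c=load("w3")
q=lambda L:[[215+u/3.05-.3,5+v/3.05-.3] for u,v in L]
P=np.array([[560.5,-350.6],[452.5,-338.0],[477.4,-110.5],[587.6,-123.9]])
T=P.mean(0); yv=(P[2]+P[3]-P[0]-P[1]);yv/=np.linalg.norm(yv); xv=np.array([yv[1],-yv[0]])
xs=(P[0]+P[3]-P[1]-P[2]);print("yaw",np.degrees(np.arctan2(yv[1],yv[0])),"from x side",np.degrees(np.arctan2(xs[1],xs[0]))+90)
Y=np.array([58,15,-21,-50,-73])
for L in([(50,167),(53,276),(56,365),(58,428),(60,478)],[(255,163),(249,272),(246,363),(243,424),(240,476)]):
    g=onz(c,q(L),49)[:,:2]-T; print((g@xv).round(1),(g@yv).round(1),((g@yv)-Y).round(1))
g=onz(c,q([(155,42),(152,535)]),49)[:,:2]-T;print("liner ends",(g@yv).round(1))
E
```

```text
yaw 83.46881380301369 from x side 83.20486087709202
[-42.3 -42.4 -42.3 -42.3 -42. ] [ 62.6  19.9 -17.4 -45.3 -68.3] [4.6 4.9 3.6 4.7 4.7]
[42.9 42.  42.1 41.7 41.2] [ 62.7  20.2 -17.9 -44.8 -68.7] [4.7 5.2 3.1 5.2 4.3]
liner ends [107.2 -96.2]
```

The shift is about +4.6 mm (grooves 3.1–5.2, liner ends +5.5), with yaw 83.4° and tray centre (519.5,−230.8). Next I'll go above the insert for a near view.

step_arm:
  increments:
    - [1, -0.12, 0, 0, 0]
    - [1, -0.24, 0, 0, -0.04]
    - [1, -0.36, 0, -0.02, -0.08]
    - [1, -0.48, 0, -0.03, -0.12]
    - [1, -0.6, 0, -0.03, -0.17]

```text
t: 5.35
tool_pos: [510.8, -1.9, 280.7]
tcp_rot: [-0.533, 0.464, -0.465, 0.533]
contact_force: [0.1, -0.7, -1.1]
finger_gap: 93.0
```

```bash
python3 -c "
from h import *
go([520,150,230],-82)
"
```

```text
pos [510.8  -1.9 280.7] yaw -82.15 j [-0.1  -0.13  1.66 -0.    1.61 -0.24] t 5.35 F [ 0.1 -0.7 -1.1] gap 93.0
inc [-0.2984  0.1013  0.0596] turn -0.0017
```

step_arm:
  increments:
    - [1, -0.1, 0.02, 0.02, 0]
    - [1, -0.2, 0.05, 0.04, 0]
    - [1, -0.3, 0.1, 0.06, 0]
    - [1, -0.3, 0.1, 0.06, 0]
    - [1, -0.3, 0.1, 0.06, 0]

```text
t: 5.98
tool_pos: [520.7, 148.8, 230.5]
tcp_rot: [0.533, -0.465, 0.465, -0.533]
contact_force: [0.8, -0.8, 0.0]
finger_gap: 92.8
```

```bash
python3 -c "
from h import *
im,c=wrist('w4')
go([520,150,230],-82)
# predicted location, crop
cv2.imwrite('pics/w4b.png',cv2.resize(im,(800,600),interpolation=cv2.INTER_CUBIC))
"
```

```text
pos [521.1 148.3 230.9] yaw -82.33 j [ 0.18 -0.03  1.65 -0.    1.52  0.05] t 6.025 F [1.  0.3 0.1] gap 93.2
inc [-0.0036  0.0019 -0.0017] turn -0.0036
```

View pics/w4b.png

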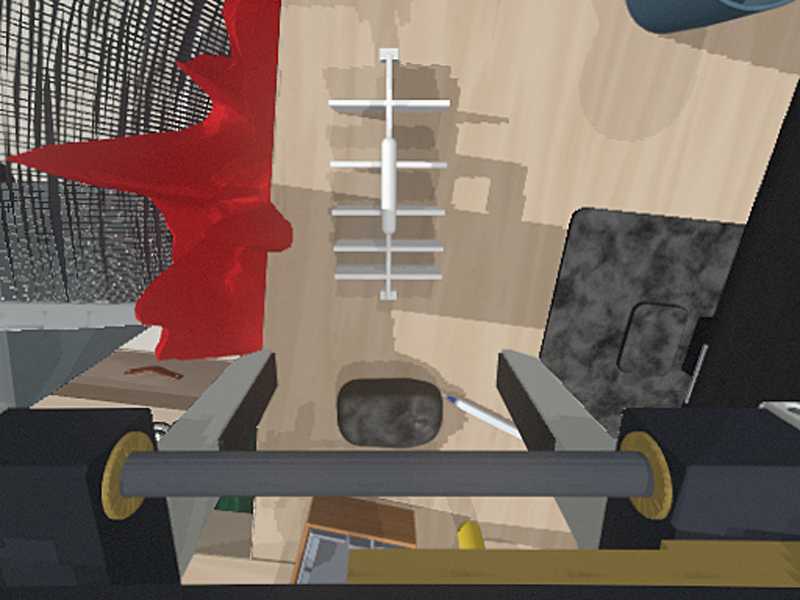

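The insert lies upright in the picture: handle from (388,139) to (389,235), rib tops crossing the spine at v=103, 164, 212, 247 and 276 (u≈389). Computing the grasp.

```bash
python3 - <<'E'
from h import *
im,c=load("w4"); f=.64
q=lambda L:np.array(L,float)*f-.18
r=onz(c,q([(389,102.5),(388.7,163.5),(388.7,211.5),(388.7,246.5),(388.7,276)]),40)
e5=onz(c,q([(329,103),(450,103)]),40);e1=onz(c,q([(335,277),(443,277)]),40);print("rib len",np.linalg.norm(e5[1]-e5[0]),np.linalg.norm(e1[1]-e1[0]))
mid=[(e5.mean(0)),(e1.mean(0))]
d=mid[0]-mid[1];a=np.arctan2(d[1],d[0]);print("yaw ribs",np.degrees(a))
yv=np.array([np.cos(a),np.sin(a)]);Y=np.array([58,15,-21,-50,-73])
s=r[:,:2]@yv-Y;print("y resid",s.round(1)); O=r[:,:2].mean(0)-Y.mean()*yv;print("origin by ribs",O)
h=onz(c,q([(388.5,139),(389,235)]),84);print("handle",h.mean(0).round(1),np.linalg.norm(h[1]-h[0]))
dh=h[0]-h[1];print(np.degrees(np.arctan2(dh[1],dh[0])))
go([*h.mean(0)[:2],150],np.degrees(a)-180)
E
```

```text
rib len 88.37531241511319 88.70433312054959
yaw ribs 97.76774022004717
y resid [144.6 145.2 145.3 146.6 145.2]
origin by ribs [513.9396452 216.8566251]
handle [513.9 215.3  84. ] 62.61121766281401
98.22619312608029
pos [521.1 148.3 230.9] yaw -82.33 j [ 0.18 -0.03  1.65 -0.    1.52  0.05] t 6.025 F [1.  0.3 0.1] gap 93.2
inc [-0.1348  0.1618  0.0035] turn -0.001
```

step_arm:
  increments:
    - [1, -0.07, 0.06, 0.003, 0]
    - [1, -0.135, 0.12, 0.003, 0]
    - [1, -0.135, 0.2, 0.003, 0]
    - [1, -0.135, 0.27, 0.003, 0]
    - [1, -0.135, 0.325, 0.003, 0]

```text
t: 6.65
tool_pos: [513.8, 214.6, 67.2]
tcp_rot: [-0.532, 0.466, -0.466, 0.532]
contact_force: [-0.7, -0.2, 0.4]
finger_gap: 92.6
```

```bash
python3 -c "
from h import *
go([513.9,216,67],-82.2)
"
```

```text
pos [513.8 214.6  67.2] yaw -82.43 j [ 0.3   0.15  1.77 -0.    1.22  0.17] t 6.65 F [-0.7 -0.2  0.4] gap 92.6
inc [-0.0027  0.0005  0.0005] turn -0.0025
```

step_arm:
  increments:
    - [-1, -0.002, 0, 0, 0]
    - [-1, -0.002, 0, 0, 0]
    - [-1, -0.002, 0, 0, 0]
    - [-1, -0.002, 0, 0, 0]
    - [-1, -0.002, 0, 0, 0]
  force: 35

```text
t: 7.28
tool_pos: [513.5, 217.2, 68.5]
tcp_rot: [-0.532, 0.465, -0.466, 0.533]
contact_force: [-0.9, -0.8, -0.2]
finger_gap: 47.6
```

step_arm:
  increments:
    - [-1, 0, 0, 0, 0]
    - [-1, 0, 0, 0, 0]
    - [-1, 0, 0, 0, 0]
    - [-1, 0, -0.005, 0, 0]
    - [-1, 0, -0.01, 0, 0]

```text
t: 7.9
tool_pos: [512.8, 217.0, 72.7]
tcp_rot: [0.532, -0.466, 0.465, -0.532]
contact_force: [-0.1, -0.3, -1.6]
finger_gap: 9.8
```

Gripped (gap 9.8 mm). I'll lift and carry it to the tray.

step_arm:
  increments:
    - [-1, 0, -0.06, 0, 0]
    - [-1, 0.04, -0.14, 0, 0.03]
    - [-1, 0.12, -0.22, -0.015, 0.07]
    - [-1, 0.22, -0.26, -0.03, 0.11]
    - [-1, 0.33, -0.26, -0.04, 0.159]

```text
t: 8.52
tool_pos: [516.4, 49.8, 205.7]
tcp_rot: [0.469, -0.527, 0.53, -0.471]
contact_force: [1.0, 0.1, -2.1]
finger_gap: 9.9
```

```bash
python3 -c "
from h import *
go([520,-226,200],-96.6)
"
```

```text
pos [516.4  49.8 205.7] yaw -96.71 j [-0.   -0.08  1.75  0.    1.47  0.11] t 8.525 F [ 1.   0.1 -2.1] gap 9.9
inc [0.547  0.0113 0.0715] turn -0.0012
```

step_arm:
  increments:
    - [-1, 0.1, 0, 0.01, 0]
    - [-1, 0.2, 0, 0.02, 0]
    - [-1, 0.32, 0, 0.04, 0]
    - [-1, 0.44, 0.0, 0.06, 0]
    - [-1, 0.54, 0.01, 0.071, 0]

```text
t: 9.15
tool_pos: [519.2, -223.9, 198.2]
tcp_rot: [0.47, -0.528, 0.529, -0.47]
contact_force: [0.8, 0.7, -2.3]
finger_gap: 9.7
```

step_arm:
  increments:
    - [-1, 0, 0.0, 0, 0]
    - [-1, 0, 0, 0, 0]
    - [-1, 0, 0, 0, 0]
    - [-1, 0, 0, 0, 0]
    - [-1, 0, 0, 0, 0]

```text
t: 9.78
tool_pos: [519.5, -220.7, 198.0]
tcp_rot: [0.47, -0.528, 0.528, -0.471]
contact_force: [-1.0, 0.0, -1.7]
finger_gap: 9.6
```

```bash
python3 -c "
from h import *
im,c=wrist('w5')
go([520,-226,150],-96.6)
cv2.imwrite('pics/w5b.png',cv2.resize(im[:300,120:400],None,fx=2,fy=2,interpolation=cv2.INTER_CUBIC))
s=cams.get_calibration('scene')
# predicted insert features in wrist image given TCP
st,M=axes(); p=st['tool_pos']; a=np.radians(83.4); yv=np.array([np.cos(a),np.sin(a),0]);xv=np.array([yv[1],-yv[0],0])
Oz=p[2]-67
for y in(58,15,-21):
  P=[[*(p[:2]+yv[:2]*y+xv[:2]*e),Oz+40] for e in(-44.5,0,44.5)]
  print(y,((proj(c,P)-[120,0])*2).round(0).tolist())
"
```

```text
pos [ 519.5 -220.9  198. ] yaw -96.59 j [-0.49  0.05  1.63 -0.    1.46 -0.38] t 9.825 F [-0.5 -1.2 -1.4] gap 9.8
inc [0.01   0.0959 0.0022] turn 0.0001
58 [[115.0, 288.0], [252.0, 288.0], [389.0, 288.0]]
15 [[124.0, 412.0], [252.0, 412.0], [379.0, 413.0]]
-21 [[131.0, 504.0], [252.0, 504.0], [373.0, 505.0]]
```

View pics/w5b.png

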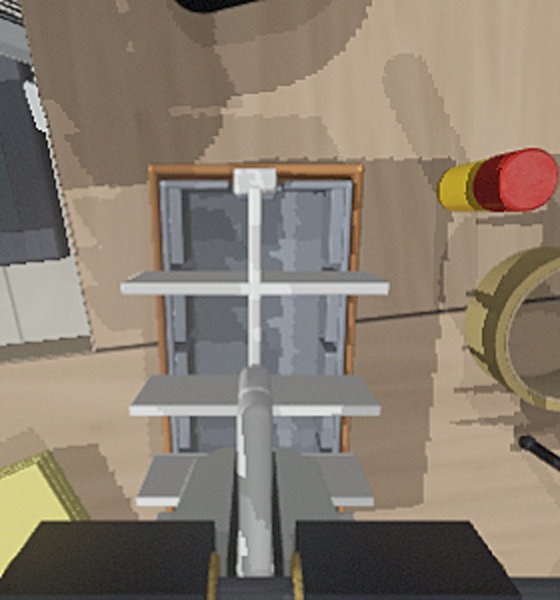

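The held insert is over the tray: rib-top strips at v≈289, 410 and 501 span u≈121–388, 131–379 and 137–373, about 3 px right of the prediction. I'll measure the strips in the picture and solve for the in-hand offset.

```bash
python3 - <<'E'
from h import *
from scipy.optimize import least_squares
im,c=load("w5"); g=cv2.cvtColor(im,cv2.COLOR_BGR2GRAY)
hsv=cv2.cvtColor(im,cv2.COLOR_BGR2HSV); m=((hsv[...,1]<25)&(hsv[...,2]>190)).astype(np.uint8)
p=np.array([519.5,-220.9,198.]);a0=np.radians(83.41)
obs=[];mod=[]
for y,v in((58,144),(15,205),(-21,250)):
    s=m[v-5:v+6,160:330]
    rows=np.where(s.sum(1)>60)[0]+v-5
    cols=np.where(s[rows-v+5].sum(0)>=1)[0]+160
    print(y,rows,cols.min(),cols.max())
    vm=rows.mean()
    for e,u in((-44.5,cols.min()-.5),(44.5,cols.max()+.5)): obs.append([u,vm]);mod.append([e,y])
obs=np.array(obs);mod=np.array(mod)
def P(q):
    a=a0+q[3];yv=np.array([np.cos(a),np.sin(a)]);xv=np.array([yv[1],-yv[0]])
    xy=p[:2]+(mod[:,:1]+q[0])*xv+(mod[:,1:]+q[1])*yv
    return np.c_[xy,np.full(len(xy),p[2]-67+40+q[2])]
r=least_squares(lambda q:(proj(c,P(q))-obs).ravel(),[0,0,0,0]);print(r.x.round(3),"rms",np.sqrt(np.mean(r.fun**2)))
E
```

```text
58 [142 143 144 145 146] 180 313
15 [203 204 205 206] 185 290Traceback (most recent call last):
  File "<stdin>", line 11, in <module>
    return umr_minimum(a, axis, None, out, keepdims, initial, where)
ValueError: zero-size array to reduction operation minimum which has no identity
```

```bash
python3 - <<'E'
from h import *
from scipy.optimize import least_squares
im,c=load("w5"); hsv=cv2.cvtColor(im,cv2.COLOR_BGR2HSV)
p=np.array([519.5,-220.9,198.]);a0=np.radians(83.41)
obs=np.array([[179.5,144],[313.5,144],[185,204.5],[309.5,204.5],[188.5,250],[306.5,250]])
mod=np.array([[e,y] for y in(58,15,-21) for e in(-44.5,44.5)],float)
def P(q):
    a=a0+q[3];yv=np.array([np.cos(a),np.sin(a)]);xv=np.array([yv[1],-yv[0]])
    return np.c_[p[:2]+(mod[:,:1]+q[0])*xv+(mod[:,1:]+q[1])*yv,np.full(6,p[2]-27+q[2])]
r=least_squares(lambda q:(proj(c,P(q))-obs).ravel(),[0,0,0,0]);print(r.x.round(3),"rms",np.sqrt(np.mean(r.fun**2)))
print(hsv[245:256,200,2],hsv[200:210,200,2])
E
```

```text
[ 0.894 -0.507 -4.541  0.005] rms 0.31642222502138584
[128 124 119 162 215 220 219 215 182 185 178] [129 125 155 194 201 208 227 210 163 162]
```

The in-hand offset comes out at +0.9, −0.5, −4.5 mm, 0.3° (rms 0.3 px). The TCP is therefore about 71.5 mm above the insert's origin, and rim contact should come near TCP z 120. I'll aim for (519.2,−225.6) and go down to just above the rim.

step_arm:
  increments:
    - [-1, 0.009, 0.04, 0, 0.003]
    - [-1, 0.009, 0.08, 0, 0.003]
    - [-1, 0.009, 0.12, 0, 0.003]
    - [-1, 0.009, 0.138, 0, 0.003]
    - [-1, 0.009, 0.138, 0, 0.003]

```text
t: 10.45
tool_pos: [518.1, -225.5, 127.5]
tcp_rot: [-0.469, 0.53, -0.528, 0.469]
contact_force: [0.3, 0.1, -2.1]
finger_gap: 10.2
```

step_arm:
  increments:
    - [-1, 0, 0.002, 0, 0]
    - [-1, 0, 0.004, 0, 0]
    - [-1, 0, 0.006, 0, 0]
    - [-1, 0, 0.008, 0, 0]
    - [-1, 0, 0.01, 0, 0]

```text
t: 11.08
tool_pos: [518.8, -225.9, 123.8]
tcp_rot: [0.469, -0.529, 0.529, -0.469]
contact_force: [0.7, 0.4, -1.8]
finger_gap: 9.8
```

```bash
python3 -c "
from h import *
go([519.2,-225.6,118],-96.6)
"
```

```text
pos [ 518.8 -225.9  123.8] yaw -96.92 j [-0.5   0.11  1.7  -0.    1.32 -0.38] t 11.075 F [ 0.7  0.4 -1.8] gap 9.8
inc [-0.0008  0.0116  0.0007] turn -0.0035
```

step_arm:
  increments:
    - [-1, 0, 0.002, 0.0007, 0]
    - [-1, 0, 0.004, 0.0007, 0]
    - [-1, 0, 0.006, 0.0007, 0]
    - [-1, 0, 0.008, 0.0007, 0]
    - [-1, 0, 0.01, 0.0007, 0]

```text
t: 11.7
tool_pos: [519.1, -225.9, 118.8]
tcp_rot: [0.469, -0.529, 0.529, -0.469]
contact_force: [-1.2, 0.1, -1.7]
finger_gap: 9.7
```

step_arm:
  increments:
    - [-1, 0, 0.002, 0, 0]
    - [-1, 0, 0.004, 0, 0]
    - [-1, 0, 0.006, 0, 0]
    - [-1, 0, 0.008, 0, 0]
    - [-1, 0, 0.008, 0, 0]

```text
t: 12.32
tool_pos: [519.1, -225.9, 114.7]
tcp_rot: [-0.469, 0.529, -0.529, 0.469]
contact_force: [0.2, 0.8, -1.8]
finger_gap: 10.1
```

The origin is below rim height with no contact force, so the ribs are in the grooves. Continuing down while watching the force.

step_arm:
  increments:
    - [-1, 0, 0.004, 0, 0]
    - [-1, 0, 0.008, 0, 0]
    - [-1, 0, 0.012, 0, 0]
    - [-1, 0, 0.016, 0, 0]
    - [-1, 0, 0.016, 0, 0]

```text
t: 12.95
tool_pos: [519.0, -225.9, 106.5]
tcp_rot: [-0.469, 0.529, -0.529, 0.469]
contact_force: [-0.4, 0.6, -2.3]
finger_gap: 9.8
```

```bash
python3 -c "
from h import *
go([519.1,-225.9,100],-96.9)
s=sense();print(s['wrist_torque'])
"
```

```text
pos [ 519.  -225.9  106.5] yaw -96.92 j [-0.5   0.13  1.72 -0.    1.29 -0.38] t 12.95 F [-0.4  0.6 -2.3] gap 9.8
inc [-0.      0.0131  0.0003] turn -0.0002
[-0.10325542  0.07445802  0.02427439]
```

step_arm:
  increments:
    - [-1, 0, 0.003, 0, 0]
    - [-1, 0, 0.006, 0, 0]
    - [-1, 0, 0.009, 0, 0]
    - [-1, 0, 0.012, 0, 0]
    - [-1, 0, 0.012, 0, 0]

```text
t: 13.58
tool_pos: [519.0, -225.9, 100.6]
tcp_rot: [-0.469, 0.529, -0.529, 0.469]
contact_force: [0.1, -0.5, -1.7]
finger_gap: 9.4
```

step_arm:
  increments:
    - [-1, 0, 0.002, 0, 0]
    - [-1, 0, 0.004, 0, 0]
    - [-1, 0, 0.006, 0, 0]
    - [-1, 0, 0.008, 0, 0]
    - [-1, 0, 0.008, 0, 0]

```text
t: 14.2
tool_pos: [519.1, -225.9, 96.7]
tcp_rot: [-0.469, 0.529, -0.529, 0.469]
contact_force: [-0.4, 0.2, -2.7]
finger_gap: 9.9
```

step_arm:
  increments:
    - [-1, 0, 0.0015, 0, 0]
    - [-1, 0, 0.003, 0, 0]
    - [-1, 0, 0.0045, 0, 0]
    - [-1, 0, 0.006, 0, 0]
    - [-1, 0, 0.008, 0, 0]

```text
t: 14.82
tool_pos: [519.8, -226.4, 93.7]
tcp_rot: [0.469, -0.529, 0.53, -0.469]
contact_force: [-0.6, 1.1, 7.0]
finger_gap: 9.7
```

step_arm:
  increments:
    - [-1, 0, 0.0015, 0, 0]
    - [-1, 0, 0.003, 0, 0]
    - [-1, 0, 0.0045, 0, 0]
    - [-1, 0, 0.006, 0, 0]
    - [-1, 0, 0.008, 0, 0]

```text
t: 15.45
tool_pos: [520.0, -226.5, 89.8]
tcp_rot: [0.469, -0.528, 0.53, -0.469]
contact_force: [1.3, 0.4, 2.3]
finger_gap: 9.6
```

Clip resistance starts where expected (7 N at about 94). Continuing.

step_arm:
  increments:
    - [-1, 0, 0.0015, 0, 0]
    - [-1, 0, 0.003, 0, 0]
    - [-1, 0, 0.0045, 0, 0]
    - [-1, 0, 0.006, 0, 0]
    - [-1, 0, 0.008, 0, 0]

```text
t: 16.08
tool_pos: [518.9, -226.0, 84.6]
tcp_rot: [-0.469, 0.529, -0.529, 0.469]
contact_force: [-0.2, 0.6, 1.1]
finger_gap: 9.6
```

```bash
python3 -c "
from h import *
go([519.1,-225.9,86],-96.9)
s=sense();print(s['wrist_torque'])
"
```

```text
pos [ 518.9 -226.    84.6] yaw -96.92 j [-0.5   0.16  1.73 -0.    1.25 -0.38] t 16.075 F [-0.2  0.6  1.1] gap 9.6
inc [-0.0002 -0.0028  0.0003] turn -0.0002
[-0.04445085  0.05931704  0.02837479]
```

step_arm:
  increments:
    - [-1, 0, 0.002, 0, 0]
    - [-1, 0, 0.004, 0, 0]
    - [-1, 0, 0.006, 0, 0]
    - [-1, 0, 0.007, 0, 0]
    - [-1, 0, 0.008, 0, 0]

```text
t: 16.7
tool_pos: [518.6, -225.7, 80.0]
tcp_rot: [-0.469, 0.53, -0.529, 0.469]
contact_force: [-0.0, -0.2, -4.3]
finger_gap: 9.8
```

step_arm:
  increments:
    - [-1, 0, 0.001, 0, 0]
    - [-1, 0, 0.002, 0, 0]
    - [-1, 0, 0.002, 0, 0]
    - [-1, 0, 0.002, 0, 0]
    - [-1, 0, 0.002, 0, 0]

```text
t: 17.32
tool_pos: [518.7, -225.7, 79.3]
tcp_rot: [-0.469, 0.53, -0.529, 0.469]
contact_force: [-0.2, -0.0, -7.6]
finger_gap: 9.6
```

The force has turned to a downward pull, so the clips have passed over and are drawing the insert in. I'll press on to the floor.

step_arm:
  increments:
    - [-1, 0, 0.001, 0, 0]
    - [-1, 0, 0.002, 0, 0]
    - [-1, 0, 0.003, 0, 0]
    - [-1, 0, 0.004, 0, 0]
    - [-1, 0, 0.004, 0, 0]

```text
t: 17.95
tool_pos: [519.7, -226.2, 78.4]
tcp_rot: [0.469, -0.529, 0.53, -0.469]
contact_force: [-0.1, -0.3, -0.5]
finger_gap: 9.8
```

```bash
python3 -c "
from h import *
go([519.1,-225.9,86],-96.9)
s=sense();print(s['wrist_torque'])
"
```

```text
pos [ 519.7 -226.2   78.4] yaw -96.92 j [-0.5   0.16  1.74  0.    1.24 -0.38] t 17.95 F [-0.1 -0.3 -0.5] gap 9.8
inc [-0.0005 -0.0151 -0.0013] turn -0.0002
[-0.12416308 -0.00187908  0.01198665]
```

step_arm:
  increments:
    - [-1, 0, 0.001, 0, 0]
    - [-1, 0, 0.002, 0, 0]
    - [-1, 0, 0.003, 0, 0]
    - [-1, 0, 0.004, 0, 0]
    - [-1, 0, 0.004, 0, 0]

```text
t: 18.58
tool_pos: [519.9, -226.3, 78.2]
tcp_rot: [0.469, -0.529, 0.53, -0.469]
contact_force: [-5.5, 2.8, 15.3]
finger_gap: 10.0
```

A rigid stop: 0.2 mm of travel for 16 N more. One last firm press, then ease off.

step_arm:
  increments:
    - [-1, 0, 0.001, 0, 0]
    - [-1, 0, 0.002, 0, 0]
    - [-1, 0, 0.003, 0, 0]
    - [-1, 0, 0.003, 0, 0]
    - [-1, 0, 0.003, 0, 0]

```text
t: 19.2
tool_pos: [520.0, -226.3, 78.2]
tcp_rot: [0.469, -0.528, 0.53, -0.469]
contact_force: [-13.2, 6.4, 27.6]
finger_gap: 9.9
```

step_arm:
  increments:
    - [-1, 0, -0.002, 0, 0]
    - [-1, 0, -0.004, 0, 0]
    - [-1, 0, -0.005, 0, 0]
    - [-1, 0, -0.005, 0, 0]
    - [-1, 0, -0.005, 0, 0]

```text
t: 19.82
tool_pos: [519.9, -226.3, 78.3]
tcp_rot: [0.469, -0.529, 0.53, -0.469]
contact_force: [-1.7, 2.1, 6.7]
finger_gap: 10.1
```

step_arm:
  increments:
    - [0, 0, -0.001, 0, 0]
    - [0, 0, -0.001, 0, 0]
    - [0, 0, -0.001, 0, 0]
    - [0, 0, -0.001, 0, 0]
    - [0, 0, -0.001, 0, 0]

```text
t: 20.45
tool_pos: [519.1, -225.9, 77.2]
tcp_rot: [-0.469, 0.529, -0.529, 0.469]
contact_force: [0.1, -0.5, -0.1]
finger_gap: 46.1
```

step_arm:
  increments:
    - [0, 0, -0.01, 0, 0]
    - [0, 0, -0.04, 0, 0]
    - [0, 0, -0.1, 0, 0]
    - [0, 0.1, -0.2, 0, 0]
    - [0, 0.2, -0.3, 0, 0]

```text
t: 21.08
tool_pos: [508.6, -314.3, 218.5]
tcp_rot: [0.469, -0.528, 0.529, -0.469]
contact_force: [1.2, -1.1, 0.4]
finger_gap: 46.6
```

step_arm:
  increments:
    - [0, 0, 0, 0, 0]
    - [0, 0, 0, 0, 0]
    - [0, 0, 0, 0, 0]
    - [0, 0, 0, 0, 0]
    - [0, 0, 0, 0, 0]

```text
t: 21.7
tool_pos: [508.4, -313.0, 215.0]
tcp_rot: [-0.469, 0.529, -0.529, 0.469]
contact_force: [0.2, -0.6, -0.5]
finger_gap: 46.7
```

```bash
python3 -c "
from h import *
im,c=wrist('w6')
go([519.1,-225.9,86],-96.9)
p=proj(c,[[520,-226,49]])[0];print(p)
x,y=int(p[0]),int(p[1])
cv2.imwrite('pics/w6c.png',cv2.resize(im[max(0,y-120):y+110,max(0,x-100):x+100],None,fx=2.6,fy=2.6,interpolation=cv2.INTER_CUBIC))
"
```

```text
pos [ 508.4 -313.2  215.2] yaw -96.88 j [-0.64  0.13  1.51 -0.    1.5  -0.52] t 21.75 F [-0.1 -0.   0.5] gap 46.5
inc [-0.1757  0.2585  0.0004] turn 0.0002
[247.63004089 100.26241268]
```

View pics/w6c.png

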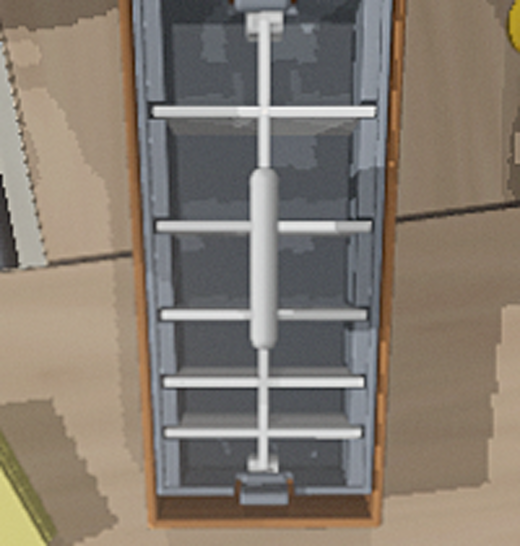

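All five ribs sit in their grooves level with the rim, with the lugs at both clips. One quick height check from the rib lengths, then I'll hand in.

```bash
python3 -c "
from h import *
im,c=load('w6'); q=lambda u,v:[147+u/2.6,v/2.6]
for z in(49,55):
  r=[onz(c,[q(150.5,110),q(377,110)],z),onz(c,[q(161.5,433),q(364,433)],z)]
  print(z,[np.linalg.norm(p[1]-p[0]).round(1) for p in r],np.linalg.norm(r[0].mean(0)-r[1].mean(0)).round(1))
from bench import manip
print(manip.finish_job())
"
```

```text
49 [np.float64(90.3), np.float64(91.8)] 130.9
55 [np.float64(88.6), np.float64(90.1)] 128.5
the job is handed in; nothing more can be done
None
```

The insert is back in the tray the right way round. All five ribs are in their grooves, it is pressed to the floor, and I let go of it. I handed in at about 22 s.

- **Fit:** I gripped the insert by its handle and measured the liner lying about 4.6 mm towards the tray's +y end. The ribs entered the grooves on the first try, with no contact force.
- **Seating:** Clip resistance was about 7 N where expected. It then turned into a slight downward pull as the lugs passed over, which I take as the snap. A rigid stop followed at about 41–42 mm below rim height, where 40 mm was expected. I pressed it with about 28 N.
- **Last picture:** All five ribs are in the grooves, and both lugs sit at their clips.
- **Height check:** Rib lengths at rim height came out 1–3 mm long: 90.3 and 91.8 mm against 89. The first-to-last rib distance was 130.9 mm, as it should be at rim height (131). Part of that error is edge blur, so this check confirms flush only to a few millimetres.
- **Not checked:** The top camera was blank and gave nothing. I did not tug the insert to test the clips, and I did not check in a final picture that the other things were undisturbed, though no move went near them.

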